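Set a die-cutting press to full pressure and feed its plate

TASK

Get the craft-room die-cutting press ready for a heavy cut: with the fingertips push the tall paddle lever on top of it past its first notch and on to the second stop at the far end of its slot, and once it is there push the flat plate lying on the feed tray into the mouth of the press until it is squarely and fully home against the roller. Only push: do not pick up or lift the plate, and leave the low round slider on the press and everything else on the table where they are.

Things in the scene. Friction and masses are not known exactly. Their poses are not given: they have to be found in the camera images.
- press: white die-cutting press, fixed. Origin: on the table under the centre of its housing; x points from its mouth to its back (feeding direction), y along its width, z up. Housing 160 (x) x 300 (y) x 100 mm (z), flat on top. An aluminium feed tray 240 mm wide, without rims, runs from the mouth to x = -380 mm, its top at z = 20 mm, level with the mouth's floor
- mouth (a point): middle of the mouth's floor at the front face of the press (press x = -80, y = 0, z = 20 mm). The mouth is a slot 176 mm wide and 32 mm high; inside it a steel roller stops the plate 60 mm in from the face
- lever (a joint): travel (m) of the tall paddle lever on the press, along the press's x, from mouth side to back: 0 = open (start), 0.030 = first notch, 0.060 = second stop. Sprung detents hold it at these three: pushing it out of one peaks at 6 to 9 N in its first 3 mm, fades to nothing 15 mm on, then it snaps on to the next and stays there. Damped, 25 N per m/s
- lever_top (a point): centre of the top of the paddle lever, moves with it. Black paddle 12 mm thick (press x), 34 mm wide (press y), 40 mm tall, on a short narrow stem; its top is 50 mm, its lower edge 10 mm above the press's top. Slot plate under it 116 x 48 x 4 mm. It sits 60 mm left or right of the middle of the press's top, the round slider on the other side
- release (a joint): travel in m of the low round slider (release), the other control on the press: 0 to 0.05 along the press's x. To be left alone
- release_top (a point): centre of the top of the low round slider: a black disc 24 mm across, its top 20 mm above the press's top
- plate: flat rigid cutting-plate stack lying loose on the feed tray, grey below and white above, 180 mm (its x) x 120 mm (its y) x 12 mm thick, about 0.25 kg. Origin: centre of its underside; x points towards the mouth of the press
- plate_front (a point): middle of the plate's leading edge (mouth end), 6 mm above its underside, 90 mm ahead of its origin
- plate_rear (a point): middle of the plate's trailing edge (the edge to push on), 6 mm above its underside, 90 mm behind its origin. When the plate is home this edge is 120 mm out from the face of the press
- stamp: a small wooden hand stamp with a turned knob, 28 x 28 x 34 mm, standing on top of the press towards its back, between the two controls; origin at the centre of its underside. To be left alone
- glue_jar: a lidded glue jar, 68 mm across, 85 mm tall, on the table beside the feed tray; origin at the centre of its underside. To be left alone
- tape_roll: a roll of tape lying flat, 60 mm across, 18 mm tall, on the table beside the feed tray; origin at the centre of its underside. To be left alone
- card_tube: an upright cardboard tube, 48 mm across, 75 mm tall, on the table beside the feed tray; origin at the centre of its underside. To be left alone
- paint_bottle: a white paint bottle, 68 mm across, 190 mm tall, on the table to the right; origin at the centre of its underside. To be left alone
- dish: a small white bowl, 90 mm across, 30 mm tall, on the table to the right; origin at the centre of its underside. To be left alone
- brush_mug: an empty mug, 76 mm across, 90 mm tall, on the table to the right; origin at the centre of its underside. To be left alone
Mind the look-alikes: they are no part of the job. There is more than one size of the plate; the one meant has the size given above.

How it is judged:
On the way, in this order (a step that is already met when the one before it is completed fails the run):
1. the paddle lever is at its second stop (value of joint lever above 0.054 m), for 0.2 s.
2. the plate is squarely home in the mouth (x of plate_front in the frame of press above -0.026 m and angle between the x axis of plate and the x axis of press, either way round below 0.09 rad), for 0.2 s.
At the end, for the whole second after the job is handed in: The paddle lever is in its second stop (joint beyond 54 mm of 60) and the plate lies flat and at rest on tray and mouth floor, its leading edge within 6 mm of the roller, square to the press within 5 degrees (all of step 2 and value of joint lever above 0.054 m and linear speed of plate below 0.01 m/s and z of plate in the frame of press below 0.024 m and angle between plate's own z axis and vertical below 0.05 rad); the robot touches nothing.
It fails at once if the plate is lifted off the tray or tipped (z of plate in the frame of press above 0.03 m or angle between plate's own z axis and vertical above 0.1 rad).
It fails at once if the low round slider is moved (more than 8 mm) (distance of release_top from where it was at the start of the episode above 0.008 m).
It fails at once if something else on the table is moved (more than 20 mm) or picked up (distance of any of stamp, glue_jar, tape_roll, card_tube, paint_bottle, dish, brush_mug from where it was at the start of the episode above 0.02 m).
It also fails if it takes over 54 s, if anything falls off the work surface, if the arm or the gripper's body presses on something with over 40 N, if the wrist force passes 120 N, or if a joint passes its speed limit or range.

ROBOT

A 6-joint arm with a two-finger parallel gripper is mounted at the origin on the work surface. World frame = base frame: x ahead of the robot, y to its left, z up, the work surface at z = 0. Lengths are in m, angles in rad, forces in N, time in s.
With the tool pointing down it reaches from about 0.35 to 0.975 m from the base axis. Payload 7.1 kg.
Tool frame: the origin (TCP) lies midway between the tips of the shut fingers; the grasp point (between the pads) lies 19 mm behind it; z points along the fingers, x is the direction in which the jaws open and shut, and the axes are right-handed (so a half turn about z gives the same grasp; the last joint's range is limited). The gripper opens to 88 mm and grips with 3 to 60 N. Pads are 20 mm wide; open, the fingers measure 115 mm over their backs; the gripper's body (75 mm by 178 mm) begins 61 mm behind the grasp point.
Start: joints at [1.284, 0.423, 1.63, -0, 1.089, -0.019], TCP at [0.165, 0.603, 0.223] pointing down, gripper open.
Joint ranges: [-3, 3], [-0.9, 2.11], [0.09, 2.58], [-1.31, 4.45], [0.11, 2.69], [-2.54, 2.54]. Speed limits (rad/s): [2.39, 2.39, 3.01, 3.14, 3.14, 3.14].

INTERFACE

Orientations are given as a unit quaternion [w, x, y, z].
In Python, from station import move_pose, movel, movej, command_gripper, wait, inverse_kinematics, read_camera, camera_info, MotionError, job_done, get_time, get_joint_pos, get_qvel, get_effort, get_tcp_pos, get_ee_rot, get_ft_force, get_ft_torque, get_grip_width gives the robot as it stands. Calls block until the motion is done:
- move_pose(position, orientation): joint-space move of the TCP to a pose.
- movel(position, frame=None, v=0.15, until_force=None): straight line of the TCP; frame=None keeps the orientation; v is the mean speed in m/s. With until_force (N) it stops when the force on the tool has changed by that much, and returns True; else False.
- movej(angles): joint-space move.
- command_gripper(opening): opening from 0.0 (shut) to 1.0 (fully open); the grip force is fixed at half the most; returns when the fingers have stopped.
- wait(seconds).
- inverse_kinematics(position, orientation): joint angles nearest the present ones, or None.
- read_camera(name): name is "scene" or "top" or "wrist"; returns the picture (384x512x3 uint8, red, green, blue); there is no depth.
- camera_info(name): a dict with "intrinsics" (3x3 intrinsics, pixels), "T" (4x4, takes a point from camera to world coordinates); the wrist camera has in their place "tool_from_camera" (4x4, takes a point from camera to tool coordinates, whose origin is the TCP and whose axes are the tool frame's). Camera axes: x right, y up, looking along -z (the intrinsics and any distortion apply to the point x, -y, -z); pixel columns grow to the right and rows downward; lengths in m; the calibration is good to about 2 mm. A picture is of the moment at which its call begins: read the wrist's pose just before it. camera_info takes no time and is no camera call.
A pose or a line that the arm cannot do raises MotionError and nothing moves.
- job_done(): hands the job in, once; it reports no verdict.
Readings, each from a call of its own:
- get_time(): time.
- get_joint_pos(): joint angles.
- get_qvel(): joint speeds.
- get_effort(): joint torques, N m.
- get_tcp_pos(): TCP position.
- get_ee_rot(): TCP orientation.
- get_ft_force(): force on the tool from outside, world axes, zero at the start.
- get_ft_torque(): the same for the moment, N m.
- get_grip_width(): opening from 0.0 (shut) to 1.0 (fully open).
Only numpy, scipy, OpenCV 4.12 (cv2) and the standard library are available. Lean on these libraries where they do the work, as an engineer would, in place of code of your own. Each camera call takes 0.05 s, during which the arm holds its last target.

## Working session

There is one attempt and no reset: what is moved stays moved. The work goes in short steps, each a Python script; the robot and the scene stay as the last script left them, time stands still between calls to the robot, and variables do not carry over. Pictures are saved under pics/ and viewed, and the job is handed in when it is done.

```bash
mkdir -p pics; ls
python3 - <<'E'
from station import *
import cv2, numpy as np
np.set_printoptions(precision=4,suppress=True)
for n in ("scene","top","wrist"):
    im=read_camera(n); cv2.imwrite(f"pics/{n}0.png",im[:,:,::-1])
    print(n,camera_info(n))
print(get_time(),get_tcp_pos(),get_ee_rot(),get_grip_width())
E
```

```text
pics
scene {'intrinsics': array([[478.9462,   0.    , 256.5049],
       [  0.    , 478.9462, 196.8842],
       [  0.    ,   0.    ,   1.    ]]), 'T': array([[-0.8468, -0.2799,  0.4523,  1.3147],
       [ 0.5314, -0.482 ,  0.6966,  1.1641],
       [ 0.023 ,  0.8303,  0.5569,  1.0246],
       [ 0.    ,  0.    ,  0.    ,  1.    ]])}
top {'intrinsics': array([[471.9168,   0.    , 254.3823],
       [  0.    , 471.9168, 195.684 ],
       [  0.    ,   0.    ,   1.    ]]), 'T': array([[ 0.0072,  0.9871, -0.1599,  0.3449],
       [-0.9999,  0.0058, -0.0088,  0.0189],
       [-0.0077,  0.16  ,  0.9871,  1.4199],
       [ 0.    ,  0.    ,  0.    ,  1.    ]])}
wrist {'intrinsics': array([[312.8309,   0.    , 254.0424],
       [  0.    , 312.8309, 190.6967],
       [  0.    ,   0.    ,   1.    ]]), 'tool_from_camera': array([[ 1.    ,  0.0005,  0.0001, -0.0002],
       [ 0.0005, -0.9551, -0.2963, -0.0809],
       [-0.0001,  0.2963, -0.9551, -0.1622],
       [ 0.    ,  0.    ,  0.    ,  1.    ]])}
0.15 [0.1652 0.6023 0.2221] [ 0.0004  0.7952  0.6064 -0.0005] 1.0024876406100103
```

View pics/scene0.png

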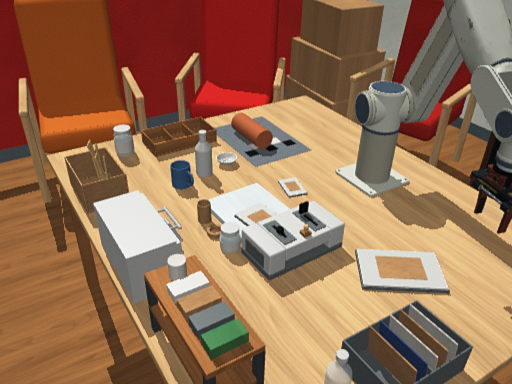

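View pics/top0.png

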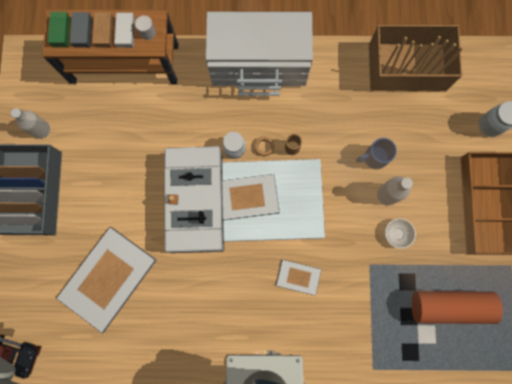

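View pics/wrist0.png

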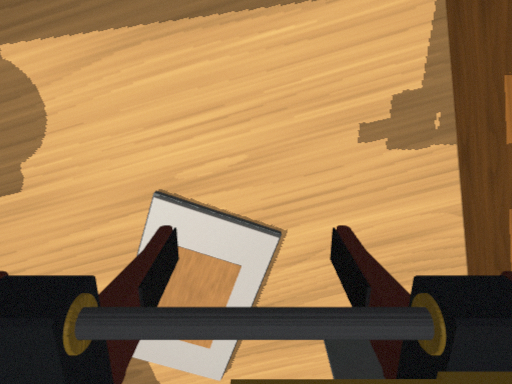

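Run:
```python
import cv2
im=cv2.imread("pics/top0.png")
c=im[135:260,155:335]; cv2.imwrite("pics/top0c.png",cv2.resize(c,None,fx=4.4,fy=4.4,interpolation=cv2.INTER_CUBIC))
im=cv2.imread("pics/scene0.png")
c=im[175:285,190:350]; cv2.imwrite("pics/scene0c.png",cv2.resize(c,None,fx=5,fy=5,interpolation=cv2.INTER_CUBIC))
```

```text
(no output)
```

View pics/top0c.png

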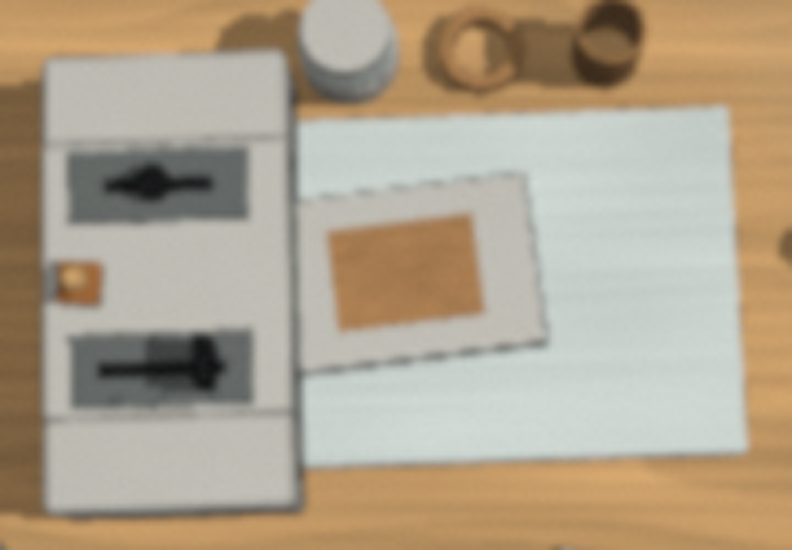

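View pics/scene0c.png

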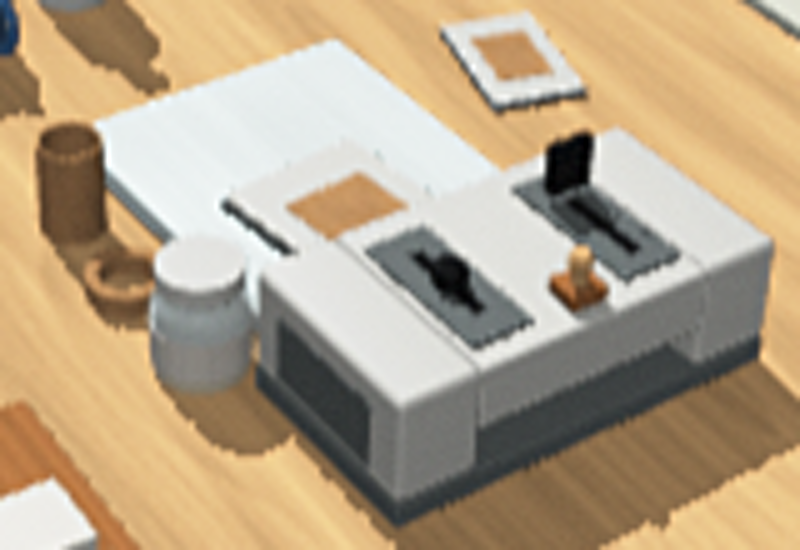

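```bash
cat > h.py <<'E'
import numpy as np, cv2
from station import *
np.set_printoptions(precision=4,suppress=True)
def ray(cam,px):
    ci=camera_info(cam);K=ci["intrinsics"];T=ci["T"]
    px=np.atleast_2d(px)
    d=np.c_[(px[:,0]-K[0,2])/K[0,0],-(px[:,1]-K[1,2])/K[1,1],-np.ones(len(px))]
    return T[:3,3],d@T[:3,:3].T
def onplane(cam,px,z):
    o,d=ray(cam,px); s=(z-o[2])/d[:,2]; return o+d*s[:,None]
def proj(cam,P):
    ci=camera_info(cam);K=ci["intrinsics"];T=ci["T"]
    p=(np.atleast_2d(P)-T[:3,3])@T[:3,:3]
    return np.c_[K[0,2]+K[0,0]*p[:,0]/-p[:,2],K[1,2]-K[1,1]*p[:,1]/-p[:,2]]
def R2(a): return np.array([[np.cos(a),-np.sin(a)],[np.sin(a),np.cos(a)]])
E
python3 - <<'E'
from h import *
from scipy.optimize import least_squares
c=lambda p:np.array(p)/4.4+[155,135]-0.4
s=lambda p:np.array(p)/5+[190,175]-0.4
top=c([(45,60),(287,50),(297,505),(45,508),(728,107),(747,452)])
Pt=np.array([(80,-150,100),(-80,-150,100),(-80,150,100),(80,150,100),(-380,-120,20),(-380,120,20)])/1000.
sc=s([(403,404),(770,243),(615,129),(335,40),(100,123)])
Ps=np.array([(80,-150,100),(80,150,100),(-80,150,100),(-380,120,20),(-380,-120,20)])/1000.
def tf(p,P): return np.c_[P[:,:2]@R2(p[2]).T+p[:2],P[:,2]]
f=lambda p:np.r_[(proj("top",tf(p,Pt))-top).ravel(),(proj("scene",tf(p,Ps))-sc).ravel()]
r=least_squares(f,[0.55,0.17,1.57]); p=r.x; print("press",p); print(r.fun.reshape(-1,2))
rt=least_squares(lambda p:f(p)[:12],p); print("top only",rt.x)
rs=least_squares(lambda p:f(p)[12:],p); print("scene only",rs.x)
def inv(p,W): return (W[:,:2]-p[:2])@R2(p[2])
pl=onplane("top",c([(300,203),(522,172),(547,345),(303,371)]),0.032); print("plate corners world",pl); print("press fr",inv(p,pl))
print("plate cork", inv(p,onplane("top",c([(328,230),(472,214),(484,313),(341,331)]),0.032)))
print("scene plate corner L-rear", inv(p,onplane("scene",s([(224,200),(347,141)]),0.032)))
print("lever slot plate", inv(p,onplane("top",c([(70,338),(250,330),(253,401),(72,408)]),0.104)))
print("lever top", inv(p,onplane("top",c([(210,362)]),0.15)), inv(p,onplane("scene",s([(570,142)]),0.15)))
print("release", inv(p,onplane("top",c([(152,182)]),0.12)),"stamp",inv(p,onplane("top",c([(79,283)]),0.115)))
for n,q,z in(("jar",(347,38),.085),("tape",(480,48),.018),("tube",(610,25),.075)):
    w=onplane("top",c([q]),z);print(n,w,inv(p,w))
for n,q in (("big",[(113,229),(155,262),(103,330),(58,295)]),("small",[(284,260),(321,270),(315,295),(277,286)])):
    w=onplane("top",q,.01); print(n,np.linalg.norm(np.diff(np.r_[w,w[:1]],axis=0),axis=1))
E
```

```text
press [0.5512 0.2061 1.6028]
[[-0.2525 -0.9016]
 [ 0.1596 -0.0798]
 [-0.691   1.0745]
 [-0.8572  1.85  ]
 [ 0.8077  0.9091]
 [ 0.3374  1.5803]
 [-1.2535  1.0548]
 [ 1.3652  0.2947]
 [ 0.6517 -0.573 ]
 [ 0.3317 -0.0189]
 [-6.3682  1.5895]]
top only [0.5527 0.2058 1.609 ]
scene only [0.5471 0.2037 1.5899]
plate corners world [[ 0.6146  0.1263  0.032 ]
 [ 0.637  -0.0248  0.032 ]
 [ 0.5183 -0.0417  0.032 ]
 [ 0.4996  0.1222  0.032 ]]
press fr [[-0.0818 -0.0608]
 [-0.2335 -0.0783]
 [-0.2466  0.0409]
 [-0.0822  0.0542]]
plate cork [[-0.1005 -0.0416]
 [-0.1987 -0.0501]
 [-0.2049  0.0181]
 [-0.1082  0.0278]]
scene plate corner L-rear [[-0.2306 -0.0768]
 [-0.2452  0.0379]]
lever slot plate [[ 0.0614  0.0374]
 [-0.0538  0.0352]
 [-0.0552  0.0808]
 [ 0.06    0.0823]]
lever top [[-0.0333  0.0606]] [[-0.0277  0.0607]]
release [[ 0.0064 -0.0597]] stamp [[0.0538 0.0037]]
jar [[0.7159 0.093  0.085 ]] [[-0.1183 -0.161 ]]
tape [[0.7279 0.004  0.018 ]] [[-0.2076 -0.1701]]
tube [[ 0.7286 -0.0822  0.075 ]] [[-0.2938 -0.168 ]]
big [0.1624 0.2429 0.1697 0.2468]
small [0.1126 0.0747 0.1138 0.0786]
```

The plate meant is the one on the tray, at top (248,197). It measures about 120 mm wide and its front is already about 19 mm inside the mouth. The other two are look-alikes: the big one at (105,280) is about 165x245 mm, and the small one at (298,277) is about 75x113 mm. The paddle lever is the control at top (202,217), scene (304,208), with a tall flat paddle. The low disc at (190,176) is the release. Next I'll refit the press pose, then go above the lever and check with the wrist camera.

```bash
cat >> h.py <<'E'
from scipy.spatial.transform import Rotation as Rn
def tf(p,P): P=np.atleast_2d(P); return np.c_[P[:,:2]@R2(p[2]).T+p[:2],P[:,2]]
def inv(p,W): return (W[:,:2]-p[:2])@R2(p[2])
def quat(t): return [0,np.cos(t/2),np.sin(t/2),0]
def wristray(px,tcp,q):
    ci=camera_info("wrist");K=ci["intrinsics"];A=ci["tool_from_camera"]
    R=Rn.from_quat([q[1],q[2],q[3],q[0]]).as_matrix()
    px=np.atleast_2d(px)
    d=np.c_[(px[:,0]-K[0,2])/K[0,0],-(px[:,1]-K[1,2])/K[1,1],-np.ones(len(px))]
    return R@A[:3,3]+tcp, d@A[:3,:3].T@R.T
def wplane(px,z,tcp,q):
    o,d=wristray(px,np.array(tcp),q); s=(z-o[2])/d[:,2]; return o+d*s[:,None]
def shot(name,n):
    st=(np.array(get_tcp_pos()),np.array(get_ee_rot()))
    im=read_camera(name); cv2.imwrite(f"pics/{n}.png",im[:,:,::-1])
    print(n,"tcp",repr(st)); return st
E
python3 - <<'E'
from h import *
from scipy.optimize import least_squares
c=lambda p:np.array(p)/4.4+[155,135]-0.4
s=lambda p:np.array(p)/5+[190,175]-0.4
top=c([(45,60),(287,50),(297,505),(728,107),(747,452),(70,338),(250,330),(253,401),(72,408),(68,152),(246,148),(247,216),(69,223)])
Pt=np.array([(80,-150,100),(-80,-150,100),(-80,150,100),(-380,-120,20),(-380,120,20),(58,36,104),(-58,36,104),(-58,84,104),(58,84,104),(58,-84,104),(-58,-84,104),(-58,-36,104),(58,-36,104)])/1000.
sc=s([(403,404),(770,243),(615,129),(335,40)])
Ps=np.array([(80,-150,100),(80,150,100),(-80,150,100),(-380,120,20)])/1000.
f=lambda p:np.r_[(proj("top",tf(p,Pt))-top).ravel(),(proj("scene",tf(p,Ps))-sc).ravel()]
r=least_squares(f,[0.55,0.17,1.57],loss='soft_l1'); p=r.x; print("press",p); print(r.fun.reshape(-1,2).T)
t=p[2]-np.pi/2
w=tf(p,[-0.03-0.10,0.06,0.27])[0]
move_pose(list(tf(p,[-0.16,0.06,0.30])[0]),quat(t))
command_gripper(0.0)
shot("wrist","w1"); print(get_time(),get_ft_force(),get_grip_width())
E
```

```text
press [0.5519 0.2086 1.6116]
[[-1.5465 -1.144  -1.1042 -0.4047 -0.2037  0.4746  0.753   0.4014  0.1104
   0.7079  0.853   0.9466  0.5683 -0.5249  1.5946  0.5397 -0.3211]
 [-0.8777 -0.5244  0.5665 -0.3551  0.2229 -0.5816 -0.1777  0.694   0.5223
   0.0082 -0.4849  0.5853  0.4015  1.7717  0.4771 -0.2926  0.4314]]
w1 tcp (array([0.4984, 0.0463, 0.3   ]), array([ 0.    ,  0.9998,  0.0204, -0.    ]))
3.8667 [-0.4496 -0.5743  0.5337] 0.0019887182515267252
```

View pics/w1.png

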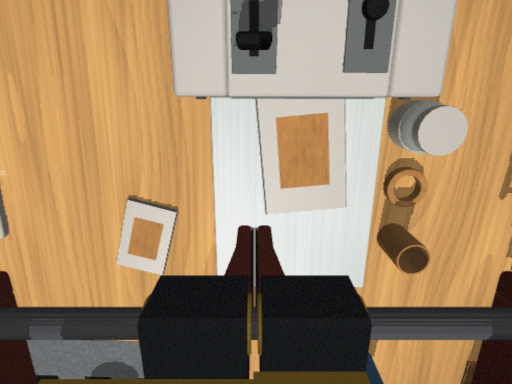

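Run:
```python
import cv2
im=cv2.imread("pics/w1.png")
c=im[0:230,165:450]; cv2.imwrite("pics/w1c.png",cv2.resize(c,None,fx=2.6,fy=2.6,interpolation=cv2.INTER_CUBIC))
```

```text
(no output)
```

View pics/w1c.png

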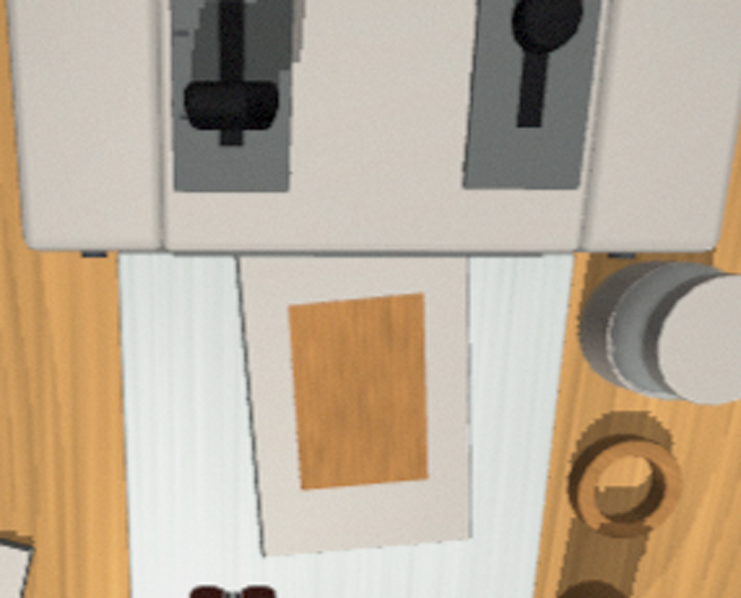

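Run:
```python
from h import *
st=(np.array([0.4984,0.0463,0.3]),np.array([0,.9998,.0204,0]))
c=lambda p:np.array(p)/2.6+[165,0]-0.3
a=wplane(c([(175,190),(289,190),(463,187),(580,188)]),.104,*st)
p=np.array([0.5519,0.2086,1.6116]); 
print("slot",a, inv(p,a))
b=wplane(c([(26,248),(716,250)]),.1,*st); print(inv(p,b))
d=b[0]-b[1]; 
yaw=lambda v:np.arctan2(v[1],v[0])
print("yaws press from slot",yaw(a[3]-a[0])+np.pi/2, yaw(b[1]-b[0])+np.pi/2)
pl=wplane(c([(265,555),(470,538)]),.032,*st); print("plate rear",pl,inv(p,pl),np.linalg.norm(pl[1]-pl[0]),yaw(pl[1]-pl[0])+np.pi/2)
print("paddle top", inv(p,wplane(c([(186,84),(278,84),(232,104)]),.15,*st)))
```

```text
slot [[0.4712 0.1479 0.104 ]
 [0.5183 0.1498 0.104 ]
 [0.5899 0.1539 0.104 ]
 [0.6382 0.1554 0.104 ]] [[-0.0573  0.0831]
 [-0.0573  0.036 ]
 [-0.0562 -0.0357]
 [-0.0566 -0.084 ]]
[[-0.0802  0.1473]
 [-0.0812 -0.1467]]
yaws press from slot 1.6156851124334564 1.6083092445931835
plate rear [[ 0.521  -0.0398  0.032 ]
 [ 0.6357 -0.0249  0.032 ]] [[-0.2469  0.041 ]
 [-0.2367 -0.0742]] 0.11568803094066564 1.6999070716159543
paddle top [[-0.0256  0.0755]
 [-0.0256  0.0435]
 [-0.0319  0.0595]]
```

```bash
cat >> h.py <<'E'
PP=np.array([0.5519,0.2086,1.6116])
Wp=lambda x,y,z:list(tf(PP,[x,y,z])[0])
E
python3 - <<'E'
from h import *
movel(Wp(-0.085,0.06,0.20),v=0.2)
movel(Wp(-0.085,0.06,0.130),v=0.1)
print(get_ft_force())
R=R2(PP[2])
for x in (-0.06,-0.05,-0.04,-0.03,-0.02,-0.01,0.0,0.008):
    h=movel(Wp(x,0.06,0.130),v=0.05,until_force=22)
    print(x,h,inv(PP,np.array([get_tcp_pos()])),np.array(get_ft_force())[:2]@R)
    if h: break
shot("wrist","w2"); shot("scene","s2"); shot("top","t2"); print(get_time())
E
```

```text
[-0.6367 -0.2731 -0.342 ]
-0.06 False [[-0.0598  0.0601]] [-0.1321 -1.2161]
-0.05 False [[-0.0497  0.06  ]] [-0.6479 -0.1267]
-0.04 False [[-0.0401  0.0602]] [-2.768   0.4392]
-0.03 False [[-0.0296  0.0599]] [-0.7881 -0.1861]
-0.02 False [[-0.0196  0.06  ]] [-0.2601 -1.1144]
-0.01 False [[-0.01    0.0602]] [-2.8268  1.1186]
0.0 False [[0.0004 0.0599]] [0.0054 0.1897]
0.008 False [[0.0084 0.06  ]] [ 0.3293 -0.8128]
w2 tcp (array([0.4916, 0.2145, 0.13  ]), array([-0.0001,  0.9998,  0.0207,  0.0001]))
s2 tcp (array([0.4916, 0.2144, 0.13  ]), array([-0.    ,  0.9998,  0.0206,  0.    ]))
t2 tcp (array([0.4916, 0.2142, 0.13  ]), array([-0.    ,  0.9998,  0.0205, -0.    ]))
8.7
```

View pics/w2.png

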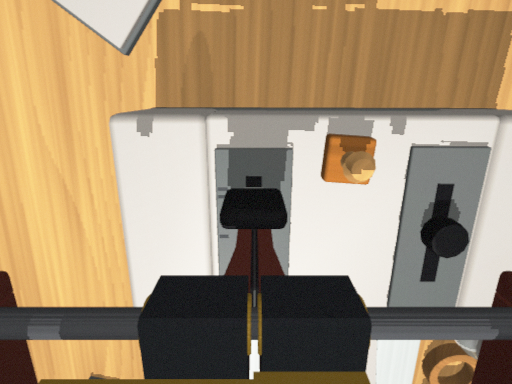

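View pics/s2.png

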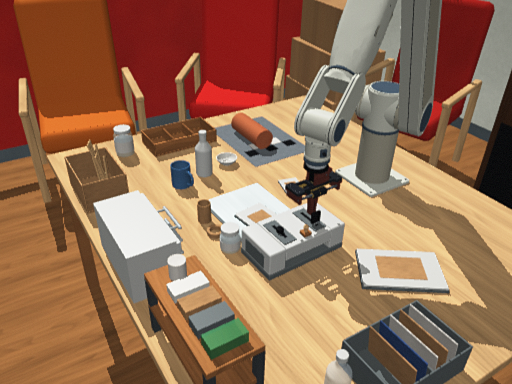

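Run:
```python
from h import *
im=cv2.imread("pics/w2.png"); c=im[130:300,190:310]; cv2.imwrite("pics/w2c.png",cv2.resize(c,None,fx=3.5,fy=3.5,interpolation=cv2.INTER_CUBIC))
st=(np.array([0.4916,0.2145,0.13]),np.array([0,.9998,.0207,0]))
print(inv(PP,wplane([(223,189),(285,189),(252,218),(254,226)],.15,*st)))
print("slot far edge, slot end",inv(PP,wplane([(216,148),(292,148),(254,177)],.104,*st)))
```

```text
[[0.0464 0.0741]
 [0.0464 0.0446]
 [0.0315 0.0603]
 [0.0273 0.0593]]
slot far edge, slot end [[0.0583 0.0823]
 [0.0583 0.0364]
 [0.0402 0.0594]]
```

View pics/w2c.png

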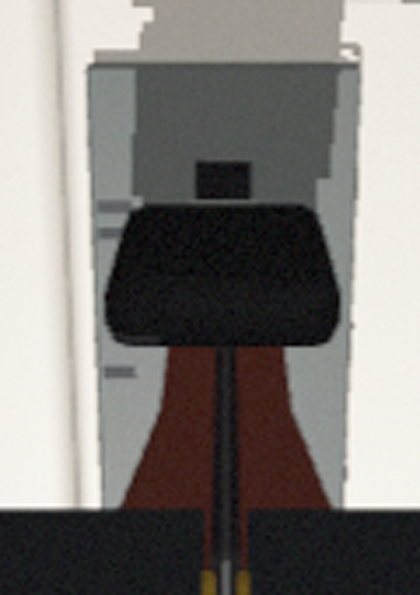

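Run:
```python
from h import *
st=(np.array([0.4916,0.2145,0.13]),np.array([0,.9998,.0207,0]))
print("back lower edge",inv(PP,wplane([(223,189),(285,189)],.11,*st)))
print("top front edge",inv(PP,wplane([(254,228)],.15,*st)))
print("marks",inv(PP,wplane([(222,189),(222,196),(224,236)],.104,*st)))
```

```text
back lower edge [[0.0342 0.0782]
 [0.0342 0.0405]]
top front edge [[0.0262 0.0593]]
marks [[ 0.0324  0.0795]
 [ 0.0277  0.0796]
 [-0.      0.0792]]
```

Run:
```python
from h import *
R=R2(PP[2])
h=movel(Wp(0.0155,0.06,0.130),v=0.03,until_force=15)
print(h,inv(PP,np.array([get_tcp_pos()])),np.array(get_ft_force())[:2]@R)
movel(Wp(-0.03,0.06,0.130),v=0.1)
movel(Wp(-0.03,0.06,0.25),v=0.2)
shot("wrist","w3")
q=quat(PP[2]-np.pi/2)
move_pose(Wp(-0.29,-0.016,0.16),q)
command_gripper(0.6)
st=shot("wrist","w4"); shot("top","t4"); print(get_time(),get_grip_width())
```

```text
True [[0.0133 0.0602]] [-4.7707 -0.992 ]
w3 tcp (array([0.4925, 0.1763, 0.2492]), array([ 0.0015,  0.9998,  0.0208, -0.0014]))
w4 tcp (array([ 0.5797, -0.0806,  0.16  ]), array([-0.    ,  0.9998,  0.0203, -0.    ]))
t4 tcp (array([ 0.5797, -0.0805,  0.16  ]), array([-0.    ,  0.9998,  0.0204, -0.    ]))
12.5083 0.5962445483439355
```

View pics/w3.png

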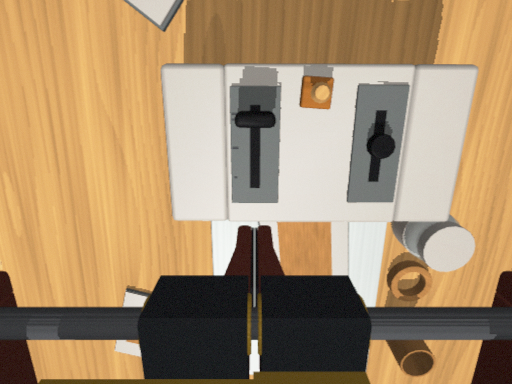

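View pics/w4.png

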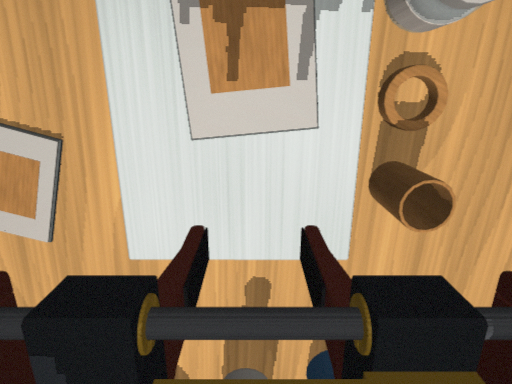

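View pics/t4.png

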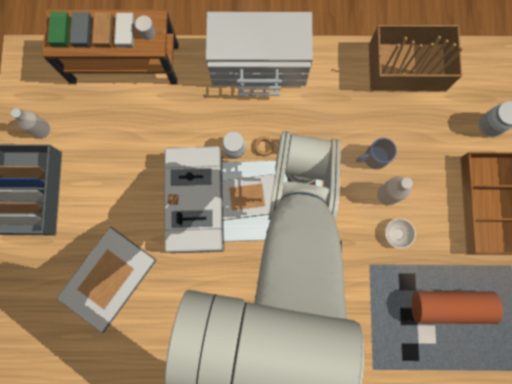

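The lever hit a firm stop with the finger face at press x ≈ 0.023, which is where the second stop should be. In w3 the paddle is at the back end of its slot at (255,119), and the disc and stamp haven't moved. w4 shows the plate's rear corners at (192,139) and (318,127), with both fingertips behind that edge. Now I'll push the plate.

Run:
```python
from h import *
st=(np.array([0.5797,-0.0806,0.16]),np.array([0,.9998,.0203,0]))
r=inv(PP,wplane([(192,139),(318,127)],.032,*st)); print(r)
R=R2(PP[2]); y=-0.016
print(movel(Wp(-0.29,y,0.06),v=0.15,until_force=10))
print(movel(Wp(-0.29,y,0.026),v=0.05,until_force=5), get_tcp_pos(),get_ft_force())
for x in (-0.255,-0.245,-0.235,-0.225,-0.215):
    h=movel(Wp(x,y,0.026),v=0.05,until_force=10)
    print(x,h,inv(PP,np.array([get_tcp_pos()])),np.array(get_ft_force())[:2]@R,get_ft_force()[2])
    if h: break
shot("wrist","w5"); print(get_time())
```

```text
[[-0.2488  0.0407]
 [-0.238  -0.0751]]
False
False [ 0.5798 -0.0805  0.026 ] [-0.5799 -0.2839 -0.2336]
-0.255 False [[-0.2549 -0.0161]] [-0.0554 -1.2925] -0.6390828048040653
-0.245 False [[-0.2447 -0.016 ]] [0.363  0.2172] 0.47088665646496886
-0.235 False [[-0.2346 -0.016 ]] [0.1952 0.5137] 0.5090676833362968
-0.225 False [[-0.2246 -0.016 ]] [0.3458 0.0526] -0.6833400955538654
-0.215 False [[-0.2146 -0.016 ]] [-0.6719 -0.5814] -0.015074148049589176
w5 tcp (array([ 0.5766, -0.0051,  0.026 ]), array([-0.    ,  0.9998,  0.0207, -0.    ]))
16.4583
```

View pics/w5.png

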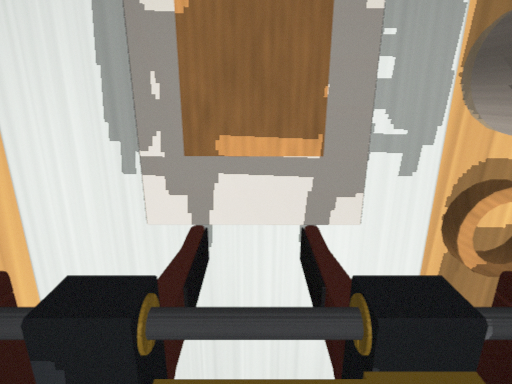

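Run:
```python
from h import *
R=R2(PP[2]); y=-0.016
for x in (-0.210,-0.207,-0.204,-0.201,-0.198,-0.195):
    h=movel(Wp(x,y,0.026),v=0.03,until_force=12)
    print(x,h,inv(PP,np.array([get_tcp_pos()])),np.array(get_ft_force())[:2]@R,get_ft_force()[2])
    if h: break
wait(0.3); print(np.array(get_ft_force())[:2]@R)
st=shot("wrist","w6"); print(get_time())
print(inv(PP,wplane([(148,224),(362,224)],.032,*st)))
```

```text
-0.21 True [[-0.2123 -0.0158]] [-5.9421  0.4285] 1.4323613067795797
[-5.4573  0.0423]
w6 tcp (array([ 0.5763, -0.0031,  0.0258]), array([ 0.001 ,  0.9998,  0.0206, -0.0002]))
17.025
[[-0.1984  0.0408]
 [-0.1984 -0.0748]]
```

View pics/w6.png

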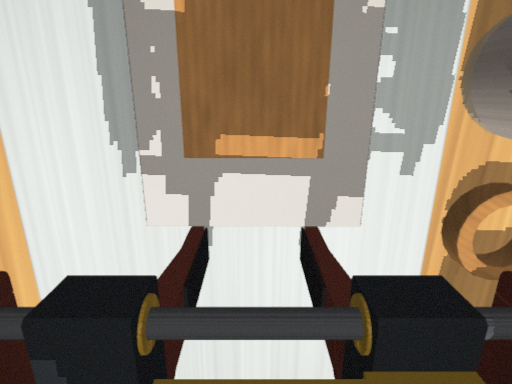

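The plate stopped firmly at about 6 N steady, with its rear edge at x ≈ -0.200, square in the picture. I'll back off and verify.

Run:
```python
from h import *
movel(Wp(-0.25,-0.016,0.026),v=0.08)
movel(Wp(-0.25,-0.016,0.28),v=0.2)
st=shot("wrist","w7"); shot("top","t7"); shot("scene","s7"); print(get_time(),get_ft_force())
im=cv2.imread("pics/w7.png"); c=im[0:260,165:480]; cv2.imwrite("pics/w7c.png",cv2.resize(c,None,fx=2.3,fy=2.3,interpolation=cv2.INTER_CUBIC))
im=cv2.imread("pics/s7.png"); c=im[175:285,190:350]; cv2.imwrite("pics/s7c.png",cv2.resize(c,None,fx=5,fy=5,interpolation=cv2.INTER_CUBIC))
```

```text
w7 tcp (array([ 0.5774, -0.0404,  0.2788]), array([ 0.0005,  0.9998,  0.0207, -0.0017]))
t7 tcp (array([ 0.5774, -0.0405,  0.2787]), array([ 0.0005,  0.9998,  0.0207, -0.0018]))
s7 tcp (array([ 0.5775, -0.0405,  0.2787]), array([ 0.0005,  0.9998,  0.0207, -0.0018]))
19.2167 [ 0.0509 -0.6135  0.406 ]
```

View pics/w7c.png

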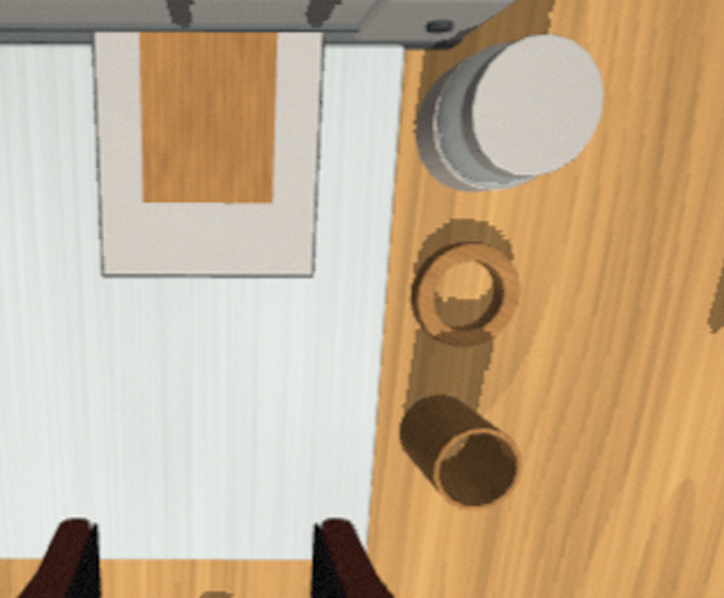

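View pics/s7c.png

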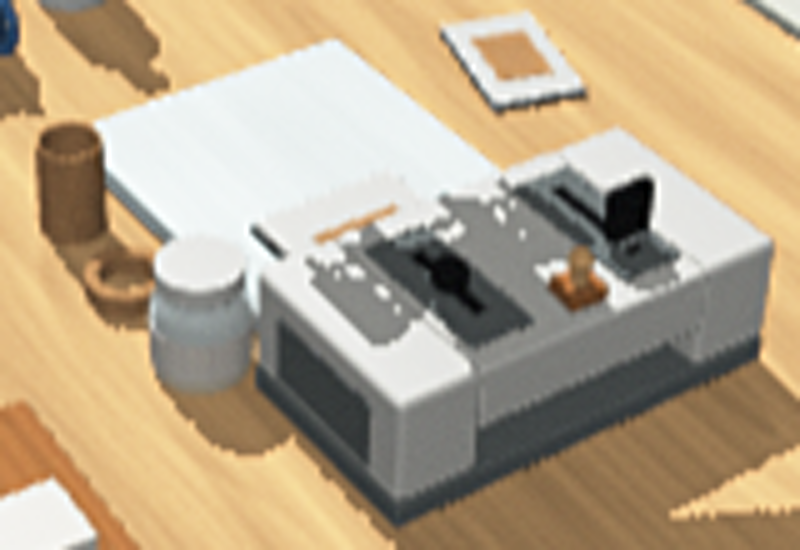

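Run:
```python
from h import *
st=(np.array([0.5774,-0.0404,0.2788]),np.array([.0005,.9998,.0207,-.0017]))
c=lambda p:np.array(p)/2.3+[165,0]-0.3
r=wplane(c([(103,274),(313,275)]),.032,*st); v=inv(PP,r); print(v,np.linalg.norm(v[1]-v[0]))
f=inv(PP,wplane(c([(95,32),(322,32)]),.032,*st));print(f)
s=lambda p:np.array(p)/5+[190,175]-0.4
print("lever",inv(PP,onplane("scene",s([(632,184)]),.15)))
a=proj("scene",Wp(0.03,0.06,.15)); print("predicted px crop",(a-[190,175]+.4)*5)
```

```text
[[-0.1996  0.0419]
 [-0.2001 -0.0748]] 0.11669415317878694
[[-0.0798  0.0409]
 [-0.0799 -0.074 ]]
lever [[0.0279 0.0652]]
predicted px crop [[627.8337 188.1922]]
```

Run:
```python
from station import *
print(job_done(), get_time())
```

```text
the job is handed in; nothing more can be done
the job is handed in; nothing more can be done
```

I pushed the paddle lever to its second stop, then pushed the plate square into the mouth up to the roller. The job was handed in at about 19 s of the 54 s allowed; the station gives no verdict.

- **Lever:** I pushed it with shut fingertips past the first notch until it hit a firm stop. The finger face was then at press x ≈ 23 mm, where 24 mm would mean full travel. A last look with the scene camera put the paddle's centre at x ≈ 28 mm, which is about 58 mm of travel. That is above the 54 mm limit but the two readings differ by 1–2 mm.
- **Plate:** I pushed its rear edge with two fingertips until it met a steady stop at about 6 N. Its rear edge now measures x = -199.6 and -200.1 mm at the two corners (home is -200 mm), square to within about 0.3° and lying flat. It sits about 16 mm off the middle of the mouth, still within its width.
- **Everything else:** The round slider, stamp, jar, tape roll and tube look unmoved in the last pictures. I planned the arm's path clear of the bottle, dish and mug on the right, and did not check them afterwards. The arm was raised clear of everything at hand-in.

The plate width measured about 116 mm instead of 120 mm in the wrist pictures. I took this as edge-reading error, since the other two plates are clearly different sizes.

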